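# Sweep the waste plugs off the router bed

### The arm

A 6-joint arm with a two-finger parallel gripper is mounted at the origin on the work surface. World frame = base frame: x ahead of the robot, y to its left, z up, the work surface at z = 0. Lengths are in m, angles in rad, forces in N, time in s.
With the tool pointing down it reaches from about 0.25 to 0.725 m from the base axis. Payload 4 kg.
Tool frame: the origin (TCP) lies on the centre line of the jaws, within the pads' length; the fingertips stand 11 mm ahead of it and the grasp point (between the pads) lies 8 mm behind it (arm.tips_ahead is the distance from the TCP to the fingertips, in m); z points along the fingers, y is the direction in which the jaws open and shut (so a half turn about z gives the same grasp; the last joint's range is limited). The gripper opens to 85 mm and grips with 20 to 120 N. Pads are 22 mm wide; open, the fingers measure 114 mm over their backs; the gripper's body (76 mm by 85 mm) begins 54 mm behind the grasp point. The pads swing forward as they close: fully open they stand 13 mm farther back than shut.
Start: joints at [-1.17, 0.241, 0.005, 1.335, 0, 1.571], TCP at [0.195, -0.46, 0.242] pointing down, gripper open.
Joint ranges: [-2.72, 2.72], [-1.05, 1.87], [-1.09, 1.28], [-1.99, 2.15], [-1.42, 1.44], [-3.14, 3.14]. Speed limits (rad/s): [2.79, 2.79, 3.14, 3.14, 3.14, 3.14].

### API

Orientations are given as [roll, pitch, yaw] about the fixed x, y, z axes, in that order (R = Rz(yaw) Ry(pitch) Rx(roll)).
In Python, from workcell import arm gives the robot as it stands.
- The arm moves only by the tool play_rows, never from a script. Its argument "series" is a list of rows, each an object of numbers: "dx", "dy", "dz": the shift along the tool's x, y, z scaled (see below); "ax", "ay", "az": the turn, a rotation vector about the tool's x, y, z scaled (see below); "grip": the gripper's target within -1 to 1 (fully open at 1, half-way at 0, shut at -1). A call has exactly 8 rows; each row shifts and turns the pose as measured when the row begins, along the tool's axes as they then stand; what a row does not reach is not made up. The controller multiplies each number of a shift by 0.25 m and each number of a turn by 0.08 rad. A row lasts 1/12 s, in which the tool goes at most 41.7 mm and 7.16 degrees, less where a joint would pass 70% of its speed; a pose out of reach is approached as far as the arm can. A call with a number of a shift or a turn outside -1 to 1 is refused whole. A call with a gripper value outside its range is refused whole. The fingers move at their own pace and stop on an object; the grip force is fixed at half the most. Time passes only in rows, so rows that do not move let the fingers close, or fill a call up. It gives the time, the measured TCP pose, the force and the opening at its end, in the units of the state.
- arm.sense(): the state, without advancing time (a new reading comes with each control period).
- arm.capture(name): name is "scene" or "top" or "wrist"; returns the picture (420x560x3 uint8, red, green, blue); there is no depth.
- arm.camera_params(name): a dict with "fovy" (degrees; the focal length in pixels is half the picture's height over the tangent of half this angle, whatever the lens; pixels are square), "cx", "cy" (the principal point, pixels), "D" ([k1, k2, p1, p2, k3] as OpenCV has them; the pictures are not rectified), "R" (3x3) and "t" (3): a world point X has camera coordinates R X + t. Camera axes: x right, y down, z forward; pixel columns grow to the right and rows downward; lengths in m; the calibration is good to about 2 mm. A picture is of the moment at which its call begins: read the wrist's pose just before it. camera_params takes no time and is no camera call; for the wrist camera it gives the pose at the moment of the call.
- arm.sign_off(): hands the job in, once; it reports no verdict.
Trained networks look in the newest picture that a camera, given by its name, has taken for a name from the list of things; names that differ only in an ending like _2 or _b are one class to them, and where a whole thing is asked for, a point or a joint stands for the part that bears it (a point fixed in the world has none). Each returns a list of dicts, best first, with "p" (0 to 1); they miss things now and then, are a little off and sometimes report something else, mostly with a low value. They report only what shows in the picture. A call takes as long as a camera call. They do not tell look-alikes from the thing itself.
- arm.outline_of(camera, label): "region" (420x560 bool, what is visible of it) and "extent" ([centre column, centre row, width, height] in pixels, round what is visible of it).
- arm.tip_of(camera, label): "location" ([column, row] in pixels: a listed point, or the origin of a listed thing).
The state is a dict: "t": time; "joint_positions": joint angles; "dq": joint speeds; "tau": joint torques, N m; "tcp_pos": TCP position; "tcp_rot": TCP orientation; "ft_force": force on the tool from outside, world axes, zero at the start; "torque": the same for the moment, N m; "width": opening from 0.0 (shut) to 1.0 (fully open).
Only numpy, scipy, OpenCV 4.12 (cv2) and the standard library are available. Lean on these libraries where they do the work, as an engineer would, in place of code of your own. Each camera call takes 0.05 s, during which the arm holds its last target. There are 200 camera calls.

### The job

The router has left three round plywood waste plugs on its bed: with the fingertips, sweep all three off the side of the bed into the empty metal scrap tray that stands against it. Push them gently along the bed, without pinching, pressing hard on or lifting them, and leave the square drilled part and the tool setter that stand among them, and everything else, where they are.

Things in the scene. Friction and masses are not known exactly. Their poses are not given: they have to be found in the camera images.
- bed: Router bed, fixed: wooden board on an aluminium frame, 270 mm (its x) by 240 mm (its y), flat rimless top 45 mm above the table. Origin at the centre of its underside. The tray stands along its +y or -y side, the rack along the other. Plugs, part and setter lie on it side by side along its x, centres at least 44 mm apart in x, within 60 mm of its middle in y: the way to the tray along its y is free.
- tray: Empty scrap tray, fixed: an open undivided sheet-metal box, outside 270 mm (its x) by 120 mm (its y), 34 mm high (its rim is 11 mm lower than the bed's top), walls and floor 4 mm. Parallel to the bed, 3 mm gap from the bed's side. Origin at the centre of its underside, on the table.
- rack: Cutter rack, fixed: a wooden block of the tray's outline, 270 x 120 mm, 50 mm high, with steel collets and cutters standing in it up to 72 mm above the table. Along the side of the bed opposite the tray, 3 mm from it. Origin at the centre of its underside.
- plug_a: Round waste plug of bare plywood, a plain solid disc 36 mm in diameter, 18 mm thick, about 14 g, lying flat and loose on the bed. Origin at the centre of its underside, z up. The three plugs are alike.
- plug_b: Round waste plug of bare plywood, a plain solid disc 36 mm in diameter, 18 mm thick, about 14 g, lying flat and loose on the bed. Origin at the centre of its underside, z up. The three plugs are alike.
- plug_c: Round waste plug of bare plywood, a plain solid disc 36 mm in diameter, 18 mm thick, about 14 g, lying flat and loose on the bed. Origin at the centre of its underside, z up. The three plugs are alike.
- part: Finished part to be left alone: a plywood square 32 x 32 mm, 18 mm thick, with a 14 mm hole through it, 20 g, loose on the bed. Origin at the centre of its underside.
- setter: Tool setter to be left alone: a stepped aluminium cylinder 32 mm in diameter and 32 mm high (upper 10 mm only 18 mm wide), 90 g, standing loose on the bed. Origin at the centre of its underside.
- brush: Bench brush lying loose on the table to the robot's left, well off the bed; to be left alone.
- jar: Glass jar with a steel lid, 60 mm wide, 90 mm high, on the table to the robot's left, well off the bed; to be left alone.
- wrench: Steel wrench lying loose on the table to the robot's right, well off the bed; to be left alone.
Not all that is in view belongs to the job. What is shaped like the plug_c but blue or yellow is not meant.

How it is judged:
By the outcome, as a careful person would: the job done as asked, in the order asked, and still so for the second after the job is handed in, with the robot touching nothing.
It also fails if it takes over 58 s, if anything falls off the work surface, if the arm or the gripper's body presses on something with over 40 N, if the wrist force passes 120 N, or if a joint passes its speed limit or range.

## Working session

There is one attempt and no reset: what is moved stays moved. The work goes in short steps, Python scripts to look and compute and a tool call to move; the robot and the scene stay as the last step left them, time stands still between calls to the robot, and variables do not carry over. Pictures are saved under pics/ and viewed, about 8 in all and at most 12, crops included, and the job is handed in when it is done.

Besides the shell and the picture viewer there is one more tool, called as name(argument=value, ...) on one line, values as JSON. play_rows: Moves the arm, as the interface text tells. Its arguments: {"type":"object","properties":{"series":{"type":"array","items":{"type":"object","properties":{"dx":{"type":"number"},"dy":{"type":"number"},"dz":{"type":"number"},"ax":{"type":"number"},"ay":{"type":"number"},"az":{"type":"number"},"grip":{"type":"number"}}}}},"required":["series"]}

```bash
mkdir -p pics; cat > h.py <<'E'
import numpy as np, cv2
from workcell import arm
def K(p):
    f=210/np.tan(np.radians(p['fovy'])/2); return np.array([[f,0,p['cx']],[0,f,p['cy']],[0,0,1.]])
def ray(cam,uv,z):
    p=arm.camera_params(cam);R=np.array(p['R']);t=np.array(p['t'])
    n=cv2.undistortPoints(np.array([[uv]],float),K(p),np.array(p['D'],float))[0,0]
    d=R.T@np.array([n[0],n[1],1]);c=-R.T@t
    return c+d*(z-c[2])/d[2]
def proj(cam,X):
    p=arm.camera_params(cam)
    return cv2.projectPoints(np.array(X,float).reshape(-1,3),cv2.Rodrigues(np.array(p['R']))[0],np.array(p['t'],float),K(p),np.array(p['D'],float))[0][:,0]
E
python3 - <<'E'
from h import *
for c in ['top','scene']:
    im=arm.capture(c); cv2.imwrite(f'pics/{c}0.png',im[:,:,::-1])
for l in ['bed','tray','rack','plug_a','part','setter']:
    for c in ['top']:
        for d in arm.outline_of(c,l)[:6]:
            e=d['extent']; print(c,l,round(d['p'],2),np.round(e),np.round(ray(c,e[:2],.063 if l in('plug_a','part') else .045),3))
print(arm.sense())
E
```

```text
top bed 0.93 [266. 196.  98. 108.] [0.538 0.04  0.045]
top tray 0.85 [333. 189.  56.  98.] [ 0.564 -0.138  0.045]
top tray 0.57 [244. 175.  12.  13.] [0.594 0.1   0.045]
top rack 0.94 [199. 201.  52. 100.] [0.52  0.216 0.045]
top plug_a 0.65 [249. 191.  12.  14.] [0.546 0.083 0.063]
top plug_a 0.54 [294. 228.  16.  15.] [ 0.453 -0.036  0.063]
top plug_a 0.54 [206. 133.   9.  13.] [0.701 0.206 0.063]
top plug_a 0.42 [269. 213.  14.  14.] [0.491 0.029 0.063]
top part 0.54 [246. 174.  12.  13.] [0.593 0.095 0.063]
top setter 0.46 [243. 154.   6.  17.] [0.65  0.106 0.045]
{'t': 0.4, 'joint_positions': array([-1.17001012e+00,  2.40754879e-01,  4.81600449e-03,  1.33520340e+00,
       -1.77809895e-06,  1.57077771e+00]), 'dq': array([ 0.00070956, -0.00107854,  0.00046818, -0.00047481, -0.00034068,
       -0.00079832]), 'tau': array([ 3.54768936e-04, -3.71781814e+01,  2.52330709e+01,  5.37021639e-03,
        8.88195586e-05,  1.27927898e-06]), 'tcp_pos': array([ 0.19503579, -0.46029507,  0.24215868]), 'tcp_rot': array([-3.14124670e+00,  1.77165867e-06,  4.00804819e-01]), 'ft_force': array([-0.25804328, -0.08063367,  0.02345181]), 'torque': array([ 0.03882744, -0.0067594 ,  0.04347294]), 'width': 0.9985010173987747}
```

View pics/top0.png

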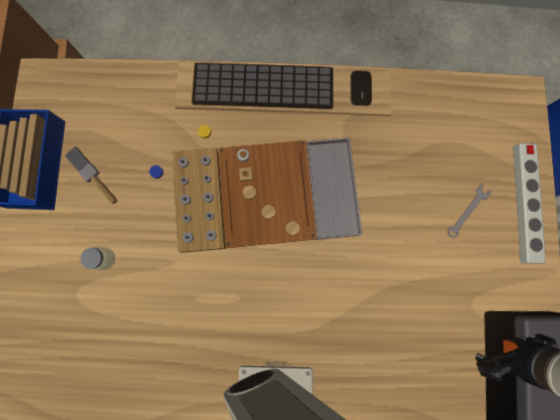

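View pics/scene0.png

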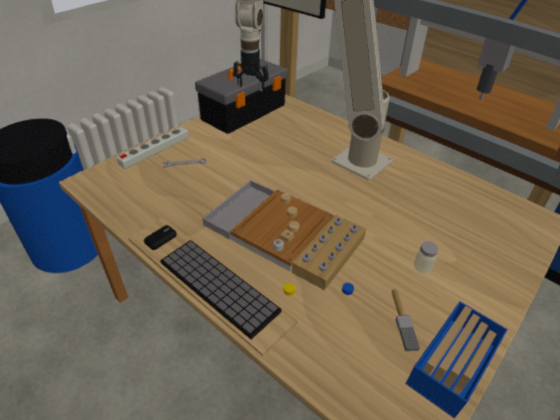

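The top picture shows the bed at about (266,196), the tray to its right (-y) and the rack to its left. The plugs are at (249,191), (268,212) and (293,228), the part at (246,174) and the setter at (243,154). The blue and yellow discs lie off the bed. Next I need the bed's yaw, then I'll move over it.

```bash
python3 - <<'E'
from h import *
from scipy.optimize import least_squares
def fit(l,w,h,z,th0):
    d=arm.outline_of('top',l)[0]; c=cv2.findContours(d['region'].astype(np.uint8),0,2)[0]; c=max(c,key=cv2.contourArea)[:,0]
    P=np.array([ray('top',q,z)[:2] for q in c]); r=cv2.minAreaRect((P*1000).astype(np.float32)); print(l,r)
for l,z in (('bed',.045),('tray',.034)): fit(l,0,0,z,0)
print(arm.tips_ahead)
E
```

```text
bed ((548.105712890625, 38.94480895996094), (270.9145202636719, 239.795654296875), 7.227510452270508)
tray ((570.5782470703125, -141.83740234375), (271.12677001953125, 121.16525268554688), 7.235703468322754)
0.011
```

play_rows(series=[{"az": -1, "dy": -0.16, "dx": 0.1, "grip": -0.7}, {"az": -1, "dy": -0.16, "dx": 0.1, "grip": -0.7}, {"az": -1, "dy": -0.16, "dx": 0.1, "grip": -0.7}, {"az": -1, "dy": -0.16, "dx": 0.1, "grip": -0.7}, {"az": -1, "dy": -0.16, "dx": 0.1, "grip": -0.7}, {"az": -1, "dy": -0.16, "dx": 0.1, "grip": -0.7}, {"az": -1, "dy": -0.16, "dx": 0.1, "grip": -0.7}, {"az": -1, "dy": -0.16, "dx": 0.1, "grip": -0.7}])

```text
invalid input
```

play_rows(series=[{"dx": 0.134, "dy": -0.04, "dz": -0.016, "ax": 0, "ay": 0, "az": -1, "grip": -0.7}, {"dx": 0.134, "dy": -0.04, "dz": -0.016, "ax": 0, "ay": 0, "az": -1, "grip": -0.7}, {"dx": 0.134, "dy": -0.04, "dz": -0.016, "ax": 0, "ay": 0, "az": -1, "grip": -0.7}, {"dx": 0.134, "dy": -0.04, "dz": -0.016, "ax": 0, "ay": 0, "az": -1, "grip": -0.7}, {"dx": 0.134, "dy": -0.04, "dz": -0.016, "ax": 0, "ay": 0, "az": -1, "grip": -0.7}, {"dx": 0.134, "dy": -0.04, "dz": -0.016, "ax": 0, "ay": 0, "az": -1, "grip": -0.7}, {"dx": 0.134, "dy": -0.04, "dz": -0.016, "ax": 0, "ay": 0, "az": -1, "grip": -0.7}, {"dx": 0.134, "dy": -0.04, "dz": -0.016, "ax": 0, "ay": 0, "az": -1, "grip": -0.7}])

```text
t: 1.17
tcp_pos: [0.3525, -0.2306, 0.2735]
tcp_rot: [3.14, 0.002, 1.054]
ft_force: [1.6, 0.2, -0.1]
width: 0.149
```

play_rows(series=[{"dx": 0.13, "dy": 0.05, "dz": -0.016, "ax": 0, "ay": 0, "az": -1, "grip": -0.7}, {"dx": 0.13, "dy": 0.05, "dz": -0.016, "ax": 0, "ay": 0, "az": -1, "grip": -0.7}, {"dx": 0.13, "dy": 0.05, "dz": -0.016, "ax": 0, "ay": 0, "az": -1, "grip": -0.7}, {"dx": 0.13, "dy": 0.05, "dz": -0.016, "ax": 0, "ay": 0, "az": -1, "grip": -0.7}, {"dx": 0.13, "dy": 0.05, "dz": -0.016, "ax": 0, "ay": 0, "az": -1, "grip": -0.7}, {"dx": 0.13, "dy": 0.05, "dz": -0.016, "ax": 0, "ay": 0, "az": -1, "grip": -0.7}, {"dx": 0.13, "dy": 0.05, "dz": -0.016, "ax": 0, "ay": 0, "az": -1, "grip": -0.7}, {"dx": 0.13, "dy": 0.05, "dz": -0.016, "ax": 0, "ay": 0, "az": -1, "grip": -0.7}])

```text
t: 1.83
tcp_pos: [0.5097, 0.0102, 0.3082]
tcp_rot: [3.137, 0.005, 1.727]
ft_force: [1.7, -0.0, -0.2]
width: 0.151
```

```bash
python3 - <<'E'
from h import *
import math
im=arm.capture('wrist'); cv2.imwrite('pics/w1.png',im[:,:,::-1])
s=arm.sense(); print(s['tcp_pos'],s['tcp_rot'])
y=.1262; B=np.array([[math.cos(y),math.sin(y)],[-math.sin(y),math.cos(y)]]); c=np.array([.548,.039])
for l in ['plug_a','part','setter']:
    for d in arm.outline_of('wrist',l)[:6]:
        cc=max(cv2.findContours(d['region'].astype(np.uint8),0,2)[0],key=cv2.contourArea)[:,0]
        z=.077 if l=='setter' else .063
        m=d['extent'];X=ray('wrist',m[:2],z)[:2]; print(l,round(d['p'],2),np.round(m),np.round(X,4),'bed',np.round(B@(X-c),4))
    for d in arm.tip_of('wrist',l)[:5]:
        X=ray('wrist',d['location'],.045)[:2]; print(' o',round(d['p'],2),np.round(d['location']),np.round(X,4),'bed',np.round(B@(X-c),4))
E
```

```text
[0.51148805 0.016332   0.30870079] [3.13401731e+00 1.53901076e-04 1.73593339e+00]
plug_a 0.92 [272. 156.  33.  31.] [0.5007 0.0361] bed [-0.0472  0.0031]
plug_a 0.86 [322. 117.  33.  28.] [0.5492 0.0866] bed [0.0072 0.0471]
plug_a 0.84 [491.  18.  43.  36.] [0.7003 0.21  ] bed [0.1726 0.1505]
plug_a 0.58 [228. 201.  28.  30.] [ 0.4578 -0.0248] bed [-0.0975 -0.052 ]
 o 0.85 [270. 151.] [0.4971 0.0361] bed [-0.0508  0.0035]
 o 0.85 [318. 118.] [0.5462 0.0817] bed [0.0036 0.0426]
 o 0.66 [482.  21.] [0.7003 0.208 ] bed [0.1723 0.1485]
 o 0.57 [230. 198.] [ 0.4566 -0.029 ] bed [-0.0992 -0.0559]
part 0.65 [367. 112.  38.  35.] [0.5955 0.0956] bed [0.0542 0.0502]
 o 0.95 [361. 110.] [0.5929 0.0958] bed [0.0517 0.0507]
setter 0.77 [411. 112.  32.  28.] [0.6381 0.1001] bed [0.097  0.0493]
 o 0.58 [405. 110.] [0.6429 0.1025] bed [0.1021 0.051 ]
```

View pics/w1.png

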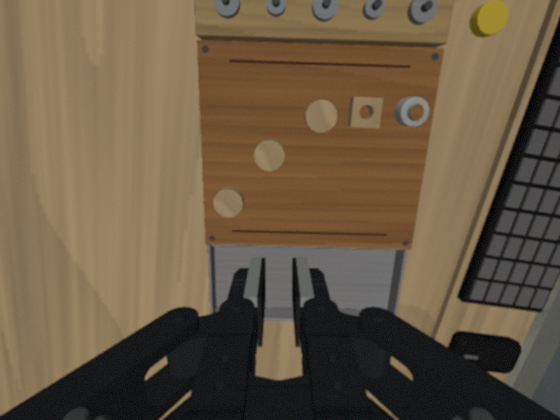

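The wrist view agrees with the network. The plugs are at (322,117), (272,156) and (228,201), the part at (367,112) and the setter at (411,112). The disc at (491,18) is yellow and not meant. In the bed frame the plugs are at about (6,46), (-48,3) and (-98,-53) mm. I'll use the nearly shut fingers as a two-point cradle.

play_rows(series=[{"dx": 0.052, "dy": 0.0225, "dz": 0.075, "ax": 0, "ay": 0, "az": 0.06, "grip": -0.7}, {"dx": 0.052, "dy": 0.0225, "dz": 0.075, "ax": 0, "ay": 0, "az": 0.06, "grip": -0.7}, {"dx": 0.052, "dy": 0.0225, "dz": 0.075, "ax": 0, "ay": 0, "az": 0.06, "grip": -0.7}, {"dx": 0.052, "dy": 0.0225, "dz": 0.075, "ax": 0, "ay": 0, "az": 0.06, "grip": -0.7}, {"dx": 0.052, "dy": 0.0225, "dz": 0.075, "ax": 0, "ay": 0, "az": 0.06, "grip": -0.7}, {"dx": 0.052, "dy": 0.0225, "dz": 0.075, "ax": 0, "ay": 0, "az": 0.06, "grip": -0.7}, {"dx": 0.052, "dy": 0.0225, "dz": 0.075, "ax": 0, "ay": 0, "az": 0.06, "grip": -0.7}, {"dx": 0, "dy": 0, "dz": 0, "ax": 0, "ay": 0, "az": 0, "grip": -0.7}])

```text
t: 2.85
tcp_pos: [0.538, 0.0906, 0.1748]
tcp_rot: [3.131, 0.007, 1.656]
ft_force: [0.1, -0.2, -0.6]
width: 0.15
```

```bash
cat >> h.py <<'E'
import math
BY=.1262; B=np.array([[math.cos(BY),math.sin(BY)],[-math.sin(BY),math.cos(BY)]]); BC=np.array([.548,.039])
def look(tag=None,save=False):
    im=arm.capture('wrist')
    if tag: cv2.imwrite(f'pics/{tag}.png',im[:,:,::-1])
    s=arm.sense(); print(round(s['t'],2),'tcp bed',np.round(B@(s['tcp_pos'][:2]-BC),4),'z',round(s['tcp_pos'][2],4),np.round(s['tcp_rot'],3),s['ft_force'].round(1))
    for d in arm.outline_of('wrist','plug_a')[:5]:
        X=ray('wrist',d['extent'][:2],.063)[:2]; print(round(d['p'],2),np.round(d['extent']),'bed',np.round(B@(X-BC),4))
E
python3 -c "
from h import *
look('w2')"
```

```text
2.9 tcp bed [-0.0032  0.0514] z 0.1765 [3.129 0.008 1.656] [-1.   0.2 -0.5]
0.85 [516.  60.  61.  48.] bed [0.1691 0.152 ]
0.83 [289. 218.  46.  45.] bed [0.0081 0.0437]
0.8 [222. 270.  46.  44.] bed [-0.0495 -0.0001]
```

play_rows(series=[{"dx": 0.037, "dy": 0.01, "dz": 0, "ax": 0.05, "ay": 0.03, "az": -0.13, "grip": -0.7}, {"dx": 0.037, "dy": 0.01, "dz": 0, "ax": 0.05, "ay": 0.03, "az": -0.13, "grip": -0.7}, {"dx": 0.037, "dy": 0.01, "dz": 0, "ax": 0.05, "ay": 0.03, "az": -0.13, "grip": -0.7}, {"dx": 0.037, "dy": 0.01, "dz": 0, "ax": 0, "ay": 0, "az": -0.13, "grip": -0.7}, {"dx": 0, "dy": 0, "dz": 0.08, "ax": 0, "ay": 0, "az": 0, "grip": -0.7}, {"dx": 0, "dy": 0, "dz": 0.08, "ax": 0, "ay": 0, "az": 0, "grip": -0.7}, {"dx": 0, "dy": 0, "dz": 0.08, "ax": 0, "ay": 0, "az": 0, "grip": -0.7}, {"dx": 0, "dy": 0, "dz": 0, "ax": 0, "ay": 0, "az": 0, "grip": -0.7}])

```text
t: 3.62
tcp_pos: [0.5539, 0.1313, 0.1274]
tcp_rot: [3.119, -0.002, 1.699]
ft_force: [-0.4, -0.9, -0.9]
width: 0.154
```

```bash
python3 -c "
from h import *
look('w3')"
```

```text
3.67 tcp bed [0.0186 0.091 ] z 0.1294 [ 3.116e+00 -2.000e-03  1.699e+00] [0.  0.2 0.4]
0.92 [274. 294.  18.  50.] bed [0.0188 0.0453]
0.9 [520. 124.  64.  45.] bed [0.1673 0.1594]
0.47 [165. 363.   8.   3.] bed [-0.0617 -0.011 ]
```

play_rows(series=[{"dx": 0, "dy": -0.012, "dz": 0, "ax": 0.08, "ay": 0, "az": 0, "grip": -0.7}, {"dx": 0, "dy": -0.012, "dz": 0, "ax": 0.08, "ay": 0, "az": 0, "grip": -0.7}, {"dx": 0, "dy": -0.012, "dz": 0, "ax": 0.08, "ay": 0, "az": 0, "grip": -0.7}, {"dx": 0, "dy": -0.012, "dz": 0, "ax": 0.08, "ay": 0, "az": 0, "grip": -0.7}, {"dx": 0, "dy": 0, "dz": 0.04, "ax": 0, "ay": 0, "az": 0, "grip": -0.7}, {"dx": 0, "dy": 0, "dz": 0.04, "ax": 0, "ay": 0, "az": 0, "grip": -0.7}, {"dx": 0, "dy": 0, "dz": 0.04, "ax": 0, "ay": 0, "az": 0, "grip": -0.7}, {"dx": 0, "dy": 0, "dz": 0, "ax": 0, "ay": 0, "az": 0, "grip": -0.7}])

```text
t: 4.38
tcp_pos: [0.5473, 0.1315, 0.1054]
tcp_rot: [3.129, -0.004, 1.699]
ft_force: [-1.2, 0.4, -0.3]
width: 0.147
```

```bash
python3 -c "
from h import *
look('w4')"
```

```text
4.43 tcp bed [0.0112 0.0918] z 0.1061 [ 3.129 -0.004  1.699] [-0.4  0.6 -1. ]
0.72 [278. 314.  30.  59.] bed [0.0129 0.0472]
0.65 [176. 379.  37.  36.] bed [-0.0552 -0.0022]
```

play_rows(series=[{"dx": 0, "dy": -0.008, "dz": 0.03, "ax": 0.05, "ay": 0, "az": 0, "grip": -0.7}, {"dx": 0, "dy": -0.008, "dz": 0.03, "ax": 0.05, "ay": 0, "az": 0, "grip": -0.7}, {"dx": 0, "dy": 0, "dz": 0.03, "ax": 0.05, "ay": 0, "az": 0, "grip": -0.7}, {"dx": 0, "dy": 0, "dz": 0.03, "ax": 0.05, "ay": 0, "az": 0, "grip": -0.7}, {"dx": 0, "dy": 0, "dz": 0.02, "ax": 0, "ay": 0, "az": 0, "grip": -0.7}, {"dx": 0, "dy": 0, "dz": 0.02, "ax": 0, "ay": 0, "az": 0, "grip": -0.7}, {"dx": 0, "dy": 0, "dz": 0, "ax": 0, "ay": 0, "az": 0, "grip": -0.7}, {"dx": 0, "dy": 0, "dz": 0, "ax": 0, "ay": 0, "az": 0, "grip": -0.7}])

```text
t: 5.15
tcp_pos: [0.5439, 0.1312, 0.0619]
tcp_rot: [-3.137, -0.004, 1.699]
ft_force: [-0.2, -0.1, -0.5]
width: 0.154
```

```bash
python3 -c "
from h import *
look('w5')"
```

```text
5.2 tcp bed [0.0074 0.092 ] z 0.0619 [-3.137 -0.004  1.699] [0.2 0.5 0.2]
0.77 [278. 351.  49.  57.] bed [0.008  0.0574]
```

View pics/w5.png

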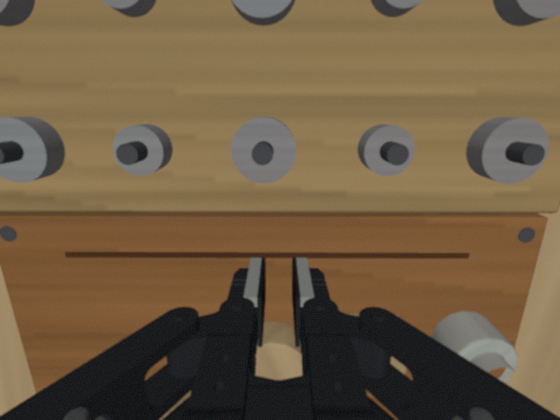

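The fingers straddle the first plug's centre line, just behind it (disc at (278,351)), clear of the setter and rack. Sweeping starts now.

play_rows(series=[{"dx": -0.015, "dy": 0, "dz": 0, "ax": 0, "ay": 0, "az": 0, "grip": -0.7}, {"dx": -0.02, "dy": 0, "dz": 0, "ax": 0, "ay": 0, "az": 0, "grip": -0.7}, {"dx": -0.025, "dy": 0, "dz": 0, "ax": 0, "ay": 0, "az": 0, "grip": -0.7}, {"dx": -0.025, "dy": 0, "dz": 0, "ax": 0, "ay": 0, "az": 0, "grip": -0.7}, {"dx": -0.025, "dy": 0, "dz": 0, "ax": 0, "ay": 0, "az": 0, "grip": -0.7}, {"dx": -0.025, "dy": 0, "dz": 0, "ax": 0, "ay": 0, "az": 0, "grip": -0.7}, {"dx": -0.025, "dy": 0, "dz": 0, "ax": 0, "ay": 0, "az": 0, "grip": -0.7}, {"dx": -0.025, "dy": 0, "dz": 0, "ax": 0, "ay": 0, "az": 0, "grip": -0.7}])

```text
t: 5.92
tcp_pos: [0.552, 0.0814, 0.0643]
tcp_rot: [3.141, -0.004, 1.699]
ft_force: [0.1, 0.6, -0.7]
width: 0.148
```

```bash
cat >> h.py <<'E'
def st():
    s=arm.sense(); print(round(s['t'],2),'tcp bed',np.round(B@(s['tcp_pos'][:2]-BC),4),'z',round(s['tcp_pos'][2],4),np.round(s['tcp_rot'],3),s['ft_force'].round(1))
def top(tag=None,l='plug_a'):
    im=arm.capture('top')
    if tag: cv2.imwrite(f'pics/{tag}.png',cv2.resize(im[120:270,160:380,::-1],None,fx=3.5,fy=3.5))
    for d in arm.outline_of('top',l)[:6]:
        X=ray('top',d['extent'][:2],.063)[:2]; print(round(d['p'],2),np.round(d['extent']),'bed',np.round(B@(X-BC),3))
E
python3 -c "
from h import *
st();top('t1')"
```

```text
5.92 tcp bed [0.0093 0.0416] z 0.0643 [ 3.141 -0.004  1.699] [ 0.1  0.6 -0.7]
0.51 [158. 174.  12.  12.] bed [0.073 0.279]
0.5 [293. 228.  16.  13.] bed [-0.102 -0.061]
```

play_rows(series=[{"dx": -0.028, "dy": -0.001, "dz": 0.002, "ax": 0, "ay": 0, "az": 0, "grip": -0.7}, {"dx": -0.028, "dy": -0.001, "dz": 0.002, "ax": 0, "ay": 0, "az": 0, "grip": -0.7}, {"dx": -0.028, "dy": -0.001, "dz": 0.002, "ax": 0, "ay": 0, "az": 0, "grip": -0.7}, {"dx": -0.028, "dy": -0.001, "dz": 0.002, "ax": 0, "ay": 0, "az": 0, "grip": -0.7}, {"dx": -0.028, "dy": -0.001, "dz": 0.002, "ax": 0, "ay": 0, "az": 0, "grip": -0.7}, {"dx": -0.028, "dy": -0.001, "dz": 0.002, "ax": 0, "ay": 0, "az": 0, "grip": -0.7}, {"dx": -0.028, "dy": -0.001, "dz": 0.002, "ax": 0, "ay": 0, "az": 0, "grip": -0.7}, {"dx": -0.028, "dy": -0.001, "dz": 0.002, "ax": 0, "ay": 0, "az": 0, "grip": -0.7}])

```text
t: 6.68
tcp_pos: [0.5576, 0.0209, 0.0595]
tcp_rot: [3.141, -0.005, 1.7]
ft_force: [0.3, 0.7, 0.1]
width: 0.152
```

```bash
python3 -c "
from h import *
st();look('w6')"
```

```text
6.68 tcp bed [ 0.0072 -0.0191] z 0.0595 [ 3.141 -0.005  1.7  ] [0.3 0.7 0.1]
6.73 tcp bed [ 0.0071 -0.0205] z 0.0594 [-3.142 -0.004  1.698] [ 0.8 -0.9  0.8]
0.75 [ 63. 348.  87.  78.] bed [-0.094  -0.0502]
0.66 [278. 333.  49.  81.] bed [ 0.0075 -0.0418]
0.57 [147. 244.  96.  82.] bed [-0.0482  0.0026]
```

View pics/w6.png

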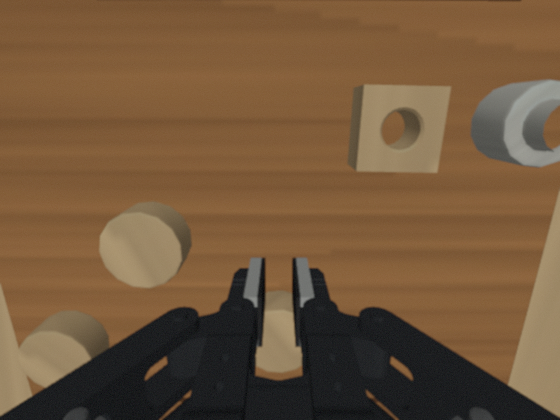

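The plug is cradled at (278,333), and the part and setter haven't moved. I'll keep going over the edge.

play_rows(series=[{"dx": -0.028, "dy": 0, "dz": -0.001, "ax": 0, "ay": 0, "az": 0, "grip": -0.7}, {"dx": -0.028, "dy": 0, "dz": -0.001, "ax": 0, "ay": 0, "az": 0, "grip": -0.7}, {"dx": -0.028, "dy": 0, "dz": -0.001, "ax": 0, "ay": 0, "az": 0, "grip": -0.7}, {"dx": -0.028, "dy": 0, "dz": 0, "ax": 0, "ay": 0, "az": 0, "grip": -0.7}, {"dx": -0.028, "dy": 0, "dz": 0, "ax": 0, "ay": 0, "az": 0, "grip": -0.7}, {"dx": -0.028, "dy": 0, "dz": 0, "ax": 0, "ay": 0, "az": 0, "grip": -0.7}, {"dx": -0.028, "dy": 0, "dz": 0, "ax": 0, "ay": 0, "az": 0, "grip": -0.7}, {"dx": -0.028, "dy": 0, "dz": 0, "ax": 0, "ay": 0, "az": 0, "grip": -0.7}])

```text
t: 7.45
tcp_pos: [0.5653, -0.0395, 0.06]
tcp_rot: [-3.142, -0.005, 1.7]
ft_force: [0.8, -0.4, 0.3]
width: 0.146
```

```bash
python3 -c "
from h import *
st()"
```

```text
7.45 tcp bed [ 0.0072 -0.08  ] z 0.06 [-3.142 -0.005  1.7  ] [ 0.8 -0.4  0.3]
```

play_rows(series=[{"dx": -0.028, "dy": 0, "dz": -0.001, "ax": 0, "ay": 0, "az": 0, "grip": -0.7}, {"dx": -0.028, "dy": 0, "dz": -0.001, "ax": 0, "ay": 0, "az": 0, "grip": -0.7}, {"dx": -0.028, "dy": 0, "dz": 0, "ax": 0, "ay": 0, "az": 0, "grip": -0.7}, {"dx": -0.028, "dy": 0, "dz": 0, "ax": 0, "ay": 0, "az": 0, "grip": -0.7}, {"dx": -0.028, "dy": 0, "dz": 0, "ax": 0, "ay": 0, "az": 0, "grip": -0.7}, {"dx": -0.028, "dy": 0, "dz": 0, "ax": 0, "ay": 0, "az": 0, "grip": -0.7}, {"dx": -0.028, "dy": 0, "dz": 0, "ax": 0, "ay": 0, "az": 0, "grip": -0.7}, {"dx": -0.02, "dy": 0, "dz": 0, "ax": 0, "ay": 0, "az": 0, "grip": -0.7}])

```text
t: 8.12
tcp_pos: [0.573, -0.0999, 0.0602]
tcp_rot: [3.142, -0.004, 1.699]
ft_force: [-0.4, 0.4, -0.4]
width: 0.152
```

```bash
python3 -c "
from h import *
st();look('w7')"
```

```text
8.12 tcp bed [ 0.0073 -0.1409] z 0.0602 [ 3.142 -0.004  1.699] [-0.4  0.4 -0.4]
8.17 tcp bed [ 0.0074 -0.1418] z 0.0602 [ 3.141 -0.004  1.698] [ 0.1 -0.6 -0.2]
0.97 [32. 92. 64. 96.] bed [-0.0837 -0.0581]
0.9 [278. 285.  38.  62.] bed [ 0.0075 -0.1384]
```

View pics/w7.png

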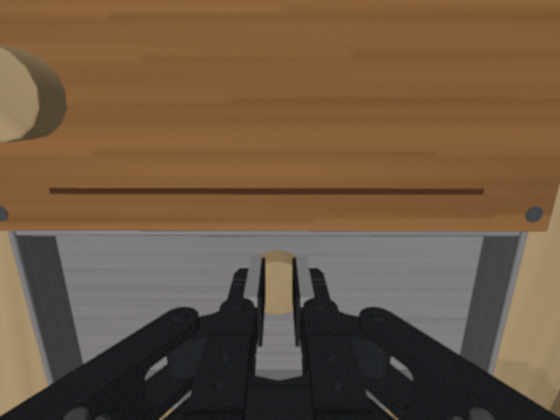

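The first plug lies on the tray floor at (278,285). Now to lift and move behind the second one.

play_rows(series=[{"dx": 0, "dy": 0, "dz": -0.09, "ax": 0, "ay": 0, "az": 0, "grip": -0.7}, {"dx": 0, "dy": 0, "dz": -0.09, "ax": 0, "ay": 0, "az": 0, "grip": -0.7}, {"dx": 0, "dy": 0, "dz": -0.09, "ax": 0, "ay": 0, "az": 0, "grip": -0.7}, {"dx": 0.14, "dy": -0.045, "dz": 0, "ax": 0, "ay": 0, "az": 0, "grip": -0.7}, {"dx": 0.14, "dy": -0.045, "dz": 0, "ax": 0, "ay": 0, "az": 0, "grip": -0.7}, {"dx": 0.14, "dy": -0.045, "dz": 0, "ax": 0, "ay": 0, "az": 0, "grip": -0.7}, {"dx": 0.14, "dy": -0.045, "dz": 0, "ax": 0, "ay": 0, "az": 0, "grip": -0.7}, {"dx": 0.14, "dy": -0.045, "dz": 0, "ax": 0, "ay": 0, "az": 0, "grip": -0.7}])

```text
t: 8.88
tcp_pos: [0.4965, 0.0669, 0.1313]
tcp_rot: [3.137, -0.006, 1.686]
ft_force: [0.1, 0.2, 1.3]
width: 0.15
```

play_rows(series=[{"dx": 0, "dy": 0, "dz": 0, "ax": 0, "ay": 0, "az": 0, "grip": -0.7}, {"dx": 0, "dy": 0, "dz": 0, "ax": 0, "ay": 0, "az": 0, "grip": -0.7}, {"dx": 0, "dy": 0, "dz": 0, "ax": 0, "ay": 0, "az": 0, "grip": -0.7}, {"dx": 0, "dy": 0, "dz": 0, "ax": 0, "ay": 0, "az": 0, "grip": -0.7}, {"dx": 0, "dy": 0, "dz": 0, "ax": 0, "ay": 0, "az": 0, "grip": -0.7}, {"dx": 0, "dy": 0, "dz": 0, "ax": 0, "ay": 0, "az": 0, "grip": -0.7}, {"dx": 0, "dy": 0, "dz": 0, "ax": 0, "ay": 0, "az": 0, "grip": -0.7}, {"dx": 0, "dy": 0, "dz": 0, "ax": 0, "ay": 0, "az": 0, "grip": -0.7}])

```text
t: 9.55
tcp_pos: [0.4944, 0.0708, 0.1317]
tcp_rot: [3.138, -0.008, 1.693]
ft_force: [-0.2, -0.5, 0.6]
width: 0.148
```

```bash
python3 -c "
from h import *
look('w8')"
```

```text
9.6 tcp bed [-0.0492  0.0383] z 0.1317 [ 3.138 -0.008  1.693] [ 1.   0.  -0.1]
0.92 [279. 280.  39.  56.] bed [-0.0483  0.0036]
```

play_rows(series=[{"dx": 0.013, "dy": 0.001, "dz": 0, "ax": 0, "ay": 0.03, "az": -0.02, "grip": -0.7}, {"dx": 0.013, "dy": 0.001, "dz": 0, "ax": 0, "ay": 0.03, "az": -0.02, "grip": -0.7}, {"dx": 0.013, "dy": 0.001, "dz": 0.03, "ax": 0, "ay": 0, "az": 0, "grip": -0.7}, {"dx": 0, "dy": 0, "dz": 0.06, "ax": 0, "ay": 0, "az": 0, "grip": -0.7}, {"dx": 0, "dy": 0, "dz": 0.06, "ax": 0, "ay": 0, "az": 0, "grip": -0.7}, {"dx": 0, "dy": 0, "dz": 0.06, "ax": 0, "ay": 0, "az": 0, "grip": -0.7}, {"dx": 0, "dy": 0, "dz": 0.04, "ax": 0, "ay": 0, "az": 0, "grip": -0.7}, {"dx": 0, "dy": 0, "dz": 0, "ax": 0, "ay": 0, "az": 0, "grip": -0.7}])

```text
t: 10.32
tcp_pos: [0.4949, 0.084, 0.0659]
tcp_rot: [3.135, -0.014, 1.698]
ft_force: [0.0, -0.5, -1.6]
width: 0.15
```

```bash
python3 -c "
from h import *
look('w9')"
```

```text
10.37 tcp bed [-0.0468  0.0514] z 0.0666 [ 3.135 -0.014  1.698] [ 0.3 -0.2 -0.2]
0.86 [281. 353.  47.  53.] bed [-0.0442  0.0114]
```

play_rows(series=[{"dx": 0, "dy": -0.003, "dz": 0.01, "ax": 0, "ay": -0.06, "az": 0, "grip": -0.7}, {"dx": -0.01, "dy": -0.002, "dz": 0.01, "ax": 0, "ay": -0.06, "az": 0, "grip": -0.7}, {"dx": -0.015, "dy": 0, "dz": 0.002, "ax": 0, "ay": -0.04, "az": 0, "grip": -0.7}, {"dx": -0.025, "dy": 0, "dz": 0, "ax": 0, "ay": 0, "az": 0, "grip": -0.7}, {"dx": -0.028, "dy": 0, "dz": 0, "ax": 0, "ay": 0, "az": 0, "grip": -0.7}, {"dx": -0.028, "dy": 0, "dz": 0, "ax": 0, "ay": 0, "az": 0, "grip": -0.7}, {"dx": -0.028, "dy": 0, "dz": 0, "ax": 0, "ay": 0, "az": 0, "grip": -0.7}, {"dx": -0.028, "dy": 0, "dz": 0, "ax": 0, "ay": 0, "az": 0, "grip": -0.7}])

```text
t: 11.08
tcp_pos: [0.5031, 0.0416, 0.0652]
tcp_rot: [3.125, 0.0, 1.7]
ft_force: [0.9, -0.5, -0.3]
width: 0.152
```

```bash
python3 -c "
from h import *
look('w10')"
```

```text
11.13 tcp bed [-0.0442  0.0069] z 0.0652 [3.125e+00 1.000e-03 1.698e+00] [ 0.1 -1.2  0.3]
0.75 [277. 328.  46.  76.] bed [-0.0443 -0.0158]
0.64 [166. 387.  46.  64.] bed [-0.1013 -0.0511]
```

play_rows(series=[{"dx": -0.028, "dy": -0.002, "dz": 0.003, "ax": 0.05, "ay": 0, "az": 0, "grip": -0.7}, {"dx": -0.028, "dy": -0.002, "dz": 0.003, "ax": 0.05, "ay": 0, "az": 0, "grip": -0.7}, {"dx": -0.028, "dy": -0.002, "dz": 0.003, "ax": 0.05, "ay": 0, "az": 0, "grip": -0.7}, {"dx": -0.028, "dy": -0.001, "dz": 0.003, "ax": 0.03, "ay": 0, "az": 0, "grip": -0.7}, {"dx": -0.028, "dy": 0, "dz": 0.001, "ax": 0, "ay": 0, "az": 0, "grip": -0.7}, {"dx": -0.028, "dy": 0, "dz": 0.001, "ax": 0, "ay": 0, "az": 0, "grip": -0.7}, {"dx": -0.028, "dy": 0, "dz": 0, "ax": 0, "ay": 0, "az": 0, "grip": -0.7}, {"dx": -0.028, "dy": 0, "dz": 0, "ax": 0, "ay": 0, "az": 0, "grip": -0.7}])

```text
t: 11.85
tcp_pos: [0.5088, -0.0196, 0.061]
tcp_rot: [-3.141, -0.001, 1.699]
ft_force: [-0.4, -0.1, -0.0]
width: 0.143
```

```bash
python3 -c "
from h import *
look('w11')"
```

```text
11.9 tcp bed [-0.0462 -0.0545] z 0.061 [-3.141e+00  1.000e-03  1.697e+00] [ 1.2 -1.5  0.2]
0.82 [162. 285.  80.  76.] bed [-0.0975 -0.0515]
0.63 [279. 331.  44.  76.] bed [-0.0453 -0.076 ]
0.62 [376. 402.  15.   9.] bed [ 0.0038 -0.1187]
```

play_rows(series=[{"dx": -0.028, "dy": 0, "dz": 0, "ax": 0, "ay": 0, "az": 0, "grip": -0.7}, {"dx": -0.028, "dy": 0, "dz": 0, "ax": 0, "ay": 0, "az": 0, "grip": -0.7}, {"dx": -0.028, "dy": 0, "dz": 0, "ax": 0, "ay": 0, "az": 0, "grip": -0.7}, {"dx": -0.028, "dy": 0, "dz": 0, "ax": 0, "ay": 0, "az": 0, "grip": -0.7}, {"dx": -0.028, "dy": 0, "dz": 0, "ax": 0, "ay": 0, "az": 0, "grip": -0.7}, {"dx": -0.028, "dy": 0, "dz": 0, "ax": 0, "ay": 0, "az": 0, "grip": -0.7}, {"dx": -0.028, "dy": 0, "dz": 0, "ax": 0, "ay": 0, "az": 0, "grip": -0.7}, {"dx": -0.028, "dy": 0, "dz": 0, "ax": 0, "ay": 0, "az": 0, "grip": -0.7}])

```text
t: 12.62
tcp_pos: [0.5165, -0.08, 0.0611]
tcp_rot: [-3.142, -0.001, 1.699]
ft_force: [0.4, 0.6, -0.1]
width: 0.154
```

play_rows(series=[{"dx": -0.028, "dy": 0, "dz": 0, "ax": 0, "ay": 0, "az": 0, "grip": -0.7}, {"dx": -0.028, "dy": 0, "dz": 0, "ax": 0, "ay": 0, "az": 0, "grip": -0.7}, {"dx": -0.028, "dy": 0, "dz": 0, "ax": 0, "ay": 0, "az": 0, "grip": -0.7}, {"dx": -0.02, "dy": 0, "dz": 0, "ax": 0, "ay": 0, "az": 0, "grip": -0.7}, {"dx": 0, "dy": 0, "dz": 0, "ax": 0, "ay": 0, "az": 0, "grip": -0.7}, {"dx": 0, "dy": 0, "dz": 0, "ax": 0, "ay": 0, "az": 0, "grip": -0.7}, {"dx": 0, "dy": 0, "dz": 0, "ax": 0, "ay": 0, "az": 0, "grip": -0.7}, {"dx": 0, "dy": 0, "dz": 0, "ax": 0, "ay": 0, "az": 0, "grip": -0.7}])

```text
t: 13.28
tcp_pos: [0.5203, -0.1107, 0.0609]
tcp_rot: [3.142, -0.0, 1.697]
ft_force: [0.0, 0.8, 0.7]
width: 0.147
```

```bash
python3 -c "
from h import *
look('w12')"
```

```text
13.33 tcp bed [-0.0463 -0.145 ] z 0.0609 [ 3.142 -0.     1.697] [0.1 1.  0.5]
0.76 [137.  80. 106. 104.] bed [-0.0977 -0.0578]
0.74 [368. 276.  67.  60.] bed [-0.0066 -0.1385]
0.69 [276. 277.  52.  64.] bed [-0.0471 -0.1386]
```

View pics/w12.png

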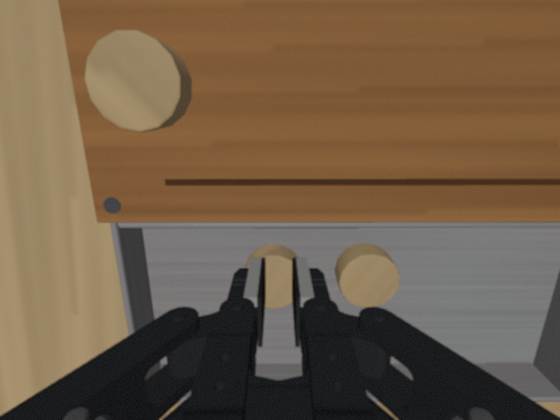

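Both plugs lie flat in the tray at (276,277) and (368,276). The third is at (137,80), still on the bed.

play_rows(series=[{"dx": 0, "dy": 0, "dz": -0.09, "ax": 0, "ay": 0, "az": 0, "grip": -0.7}, {"dx": 0, "dy": 0, "dz": -0.09, "ax": 0, "ay": 0, "az": 0, "grip": -0.7}, {"dx": 0, "dy": 0, "dz": -0.09, "ax": 0, "ay": 0, "az": 0, "grip": -0.7}, {"dx": 0.105, "dy": -0.042, "dz": 0, "ax": 0, "ay": 0, "az": 0, "grip": -0.7}, {"dx": 0.105, "dy": -0.042, "dz": 0, "ax": 0, "ay": 0, "az": 0, "grip": -0.7}, {"dx": 0.105, "dy": -0.042, "dz": 0, "ax": 0, "ay": 0, "az": 0, "grip": -0.7}, {"dx": 0.105, "dy": -0.042, "dz": 0, "ax": 0, "ay": 0, "az": 0, "grip": -0.7}, {"dx": 0.105, "dy": -0.042, "dz": 0, "ax": 0, "ay": 0, "az": 0, "grip": -0.7}])

```text
t: 14.05
tcp_pos: [0.4526, 0.0154, 0.1318]
tcp_rot: [3.137, 0.0, 1.692]
ft_force: [0.5, -0.1, -0.2]
width: 0.15
```

play_rows(series=[{"dx": 0, "dy": 0, "dz": 0, "ax": 0, "ay": 0, "az": 0, "grip": -0.7}, {"dx": 0, "dy": 0, "dz": 0, "ax": 0, "ay": 0, "az": 0, "grip": -0.7}, {"dx": 0, "dy": 0, "dz": 0, "ax": 0, "ay": 0, "az": 0, "grip": -0.7}, {"dx": 0, "dy": 0, "dz": 0, "ax": 0, "ay": 0, "az": 0, "grip": -0.7}, {"dx": 0, "dy": 0, "dz": 0, "ax": 0, "ay": 0, "az": 0, "grip": -0.7}, {"dx": 0, "dy": 0, "dz": 0, "ax": 0, "ay": 0, "az": 0, "grip": -0.7}, {"dx": 0, "dy": 0, "dz": 0, "ax": 0, "ay": 0, "az": 0, "grip": -0.7}, {"dx": 0, "dy": 0, "dz": 0, "ax": 0, "ay": 0, "az": 0, "grip": -0.7}])

```text
t: 14.72
tcp_pos: [0.4512, 0.0178, 0.1322]
tcp_rot: [3.138, -0.001, 1.697]
ft_force: [0.7, 0.3, 0.9]
width: 0.15
```

```bash
python3 -c "
from h import *
look('w13')"
```

```text
14.77 tcp bed [-0.0987 -0.0088] z 0.1322 [ 3.138e+00 -1.000e-03  1.697e+00] [-0.2  0.7  0. ]
0.73 [278. 290.  25.  54.] bed [-0.098  -0.0522]
0.53 [402. 369.  23.  17.] bed [-0.0045 -0.1204]
```

play_rows(series=[{"dx": 0.01, "dy": 0, "dz": 0.03, "ax": 0.02, "ay": 0, "az": 0, "grip": -0.7}, {"dx": 0.005, "dy": 0, "dz": 0.06, "ax": 0.02, "ay": 0, "az": 0, "grip": -0.7}, {"dx": 0, "dy": 0, "dz": 0.06, "ax": 0, "ay": 0, "az": 0, "grip": -0.7}, {"dx": 0, "dy": 0, "dz": 0.06, "ax": 0, "ay": 0, "az": 0, "grip": -0.7}, {"dx": 0, "dy": 0, "dz": 0.04, "ax": 0, "ay": 0, "az": 0, "grip": -0.7}, {"dx": 0, "dy": 0, "dz": 0.02, "ax": 0, "ay": 0, "az": 0, "grip": -0.7}, {"dx": 0, "dy": 0, "dz": 0, "ax": 0, "ay": 0, "az": 0, "grip": -0.7}, {"dx": 0, "dy": 0, "dz": 0, "ax": 0, "ay": 0, "az": 0, "grip": -0.7}])

```text
t: 15.48
tcp_pos: [0.451, 0.0222, 0.0598]
tcp_rot: [3.141, -0.001, 1.696]
ft_force: [0.6, -0.2, -0.4]
width: 0.151
```

```bash
python3 -c "
from h import *
look('w14')"
```

```text
15.53 tcp bed [-0.0983 -0.0045] z 0.0599 [ 3.140e+00 -1.000e-03  1.696e+00] [ 0.5  0.1 -0.2]
0.72 [277. 356.  44.  45.] bed [-0.0984 -0.0404]
0.34 [373. 210. 371. 420.] bed [-0.0585  0.0328]
```

play_rows(series=[{"dx": -0.015, "dy": 0, "dz": -0.001, "ax": 0, "ay": 0, "az": 0, "grip": -0.7}, {"dx": -0.02, "dy": 0, "dz": -0.001, "ax": 0, "ay": 0, "az": 0, "grip": -0.7}, {"dx": -0.025, "dy": 0, "dz": 0, "ax": 0, "ay": 0, "az": 0, "grip": -0.7}, {"dx": -0.025, "dy": 0, "dz": 0, "ax": 0, "ay": 0, "az": 0, "grip": -0.7}, {"dx": -0.028, "dy": 0, "dz": 0, "ax": 0, "ay": 0, "az": 0, "grip": -0.7}, {"dx": -0.028, "dy": 0, "dz": 0, "ax": 0, "ay": 0, "az": 0, "grip": -0.7}, {"dx": -0.028, "dy": 0, "dz": 0, "ax": 0, "ay": 0, "az": 0, "grip": -0.7}, {"dx": -0.028, "dy": 0, "dz": 0, "ax": 0, "ay": 0, "az": 0, "grip": -0.7}])

```text
t: 16.25
tcp_pos: [0.4607, -0.0312, 0.0639]
tcp_rot: [3.133, 0.0, 1.697]
ft_force: [-0.3, 0.3, 0.1]
width: 0.151
```

```bash
python3 -c "
from h import *
look('w15')"
```

```text
16.3 tcp bed [-0.0953 -0.0599] z 0.064 [3.132e+00 1.000e-03 1.695e+00] [-0.2 -0.4 -0.1]
0.96 [277. 327.  42.  80.] bed [-0.0957 -0.0812]
0.52 [404. 373.  15.  12.] bed [-0.0316 -0.109 ]
```

play_rows(series=[{"dx": -0.028, "dy": -0.001, "dz": 0.003, "ax": 0.03, "ay": 0, "az": 0, "grip": -0.7}, {"dx": -0.028, "dy": -0.001, "dz": 0.003, "ax": 0.03, "ay": 0, "az": 0, "grip": -0.7}, {"dx": -0.028, "dy": -0.001, "dz": 0.003, "ax": 0.03, "ay": 0, "az": 0, "grip": -0.7}, {"dx": -0.028, "dy": 0, "dz": 0.001, "ax": 0, "ay": 0, "az": 0, "grip": -0.7}, {"dx": -0.028, "dy": 0, "dz": 0, "ax": 0, "ay": 0, "az": 0, "grip": -0.7}, {"dx": -0.028, "dy": 0, "dz": 0, "ax": 0, "ay": 0, "az": 0, "grip": -0.7}, {"dx": -0.028, "dy": 0, "dz": 0, "ax": 0, "ay": 0, "az": 0, "grip": -0.7}, {"dx": -0.028, "dy": 0, "dz": 0, "ax": 0, "ay": 0, "az": 0, "grip": -0.7}])

```text
t: 17.02
tcp_pos: [0.4672, -0.0918, 0.0606]
tcp_rot: [-3.141, -0.001, 1.697]
ft_force: [-0.0, 0.2, -0.2]
width: 0.147
```

play_rows(series=[{"dx": -0.028, "dy": 0, "dz": 0, "ax": 0, "ay": 0, "az": 0, "grip": -0.7}, {"dx": -0.028, "dy": 0, "dz": 0, "ax": 0, "ay": 0, "az": 0, "grip": -0.7}, {"dx": -0.025, "dy": 0, "dz": 0, "ax": 0, "ay": 0, "az": 0, "grip": -0.7}, {"dx": -0.01, "dy": 0, "dz": 0, "ax": 0, "ay": 0, "az": 0, "grip": -0.7}, {"dx": 0, "dy": 0, "dz": 0, "ax": 0, "ay": 0, "az": 0, "grip": -0.7}, {"dx": 0, "dy": 0, "dz": 0, "ax": 0, "ay": 0, "az": 0, "grip": -0.7}, {"dx": 0, "dy": 0, "dz": 0, "ax": 0, "ay": 0, "az": 0, "grip": -0.7}, {"dx": 0, "dy": 0, "dz": 0, "ax": 0, "ay": 0, "az": 0, "grip": -0.7}])

```text
t: 17.68
tcp_pos: [0.4705, -0.1187, 0.0606]
tcp_rot: [3.141, -0.0, 1.694]
ft_force: [-0.3, -0.8, -0.3]
width: 0.145
```

```bash
python3 -c "
from h import *
look('w16')"
```

```text
17.73 tcp bed [-0.0968 -0.1466] z 0.0606 [ 3.142e+00 -1.000e-03  1.695e+00] [-0.3 -0.7 -0.2]
0.89 [451. 275.  71.  61.] bed [-0.0205 -0.1394]
0.75 [277. 271.  49.  66.] bed [-0.097  -0.1374]
0.57 [358. 273.  66.  64.] bed [-0.0612 -0.1384]
```

View pics/w16.png

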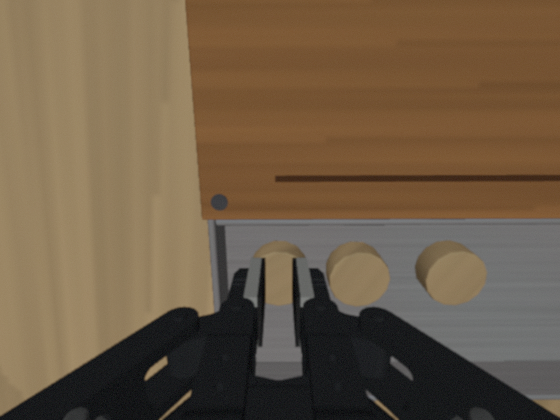

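All three plugs lie in the tray at (277,271), (358,273) and (451,275). I'll lift clear and take a last look.

play_rows(series=[{"dx": 0, "dy": 0, "dz": -0.08, "ax": 0, "ay": 0, "az": 0, "grip": -0.7}, {"dx": 0, "dy": 0, "dz": -0.1, "ax": 0, "ay": 0, "az": 0, "grip": -0.7}, {"dx": 0, "dy": 0, "dz": -0.1, "ax": 0, "ay": 0, "az": 0, "grip": -0.7}, {"dx": 0, "dy": 0, "dz": -0.1, "ax": 0, "ay": 0, "az": 0, "grip": -0.7}, {"dx": -0.08, "dy": 0, "dz": -0.08, "ax": 0, "ay": 0, "az": 0, "grip": -0.7}, {"dx": -0.08, "dy": 0, "dz": -0.08, "ax": 0, "ay": 0, "az": 0, "grip": -0.7}, {"dx": -0.08, "dy": 0, "dz": -0.08, "ax": 0, "ay": 0, "az": 0, "grip": -0.7}, {"dx": 0, "dy": 0, "dz": 0, "ax": 0, "ay": 0, "az": 0, "grip": -0.7}])

```text
t: 18.45
tcp_pos: [0.476, -0.1761, 0.2204]
tcp_rot: [-3.135, -0.003, 1.703]
ft_force: [1.6, -1.1, 0.8]
width: 0.147
```

```bash
python3 -c "
from h import *
look('w17'); top('t2'); top(l='part'); top(l='setter')"
```

```text
18.5 tcp bed [-0.0994 -0.2026] z 0.2186 [-3.132 -0.005  1.704] [0.1 0.8 0.3]
0.8 [281. 145.  32.  37.] bed [-0.0997 -0.1533]
0.58 [332. 149.  36.  30.] bed [-0.0565 -0.1565]
0.58 [385. 149.  40.  34.] bed [-0.0109 -0.1563]
0.58 [329. 209.  14.  14.] bed [-0.062 -0.159]
0.57 [157. 173.  12.  14.] bed [0.077 0.282]
0.64 [245. 176.  11.  15.] bed [0.047 0.05 ]
0.71 [ 96. 258.  36.  20.] bed [-0.132  0.45 ]
```

View pics/w17.png

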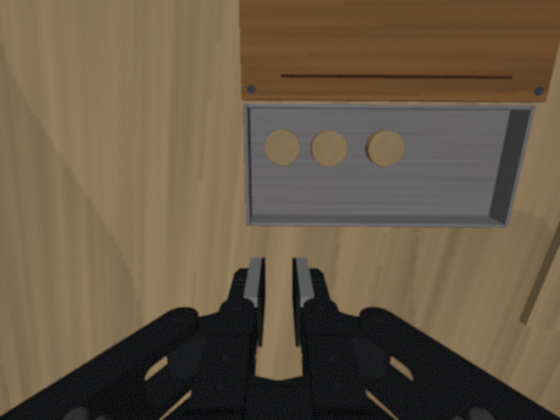

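View pics/t2.png

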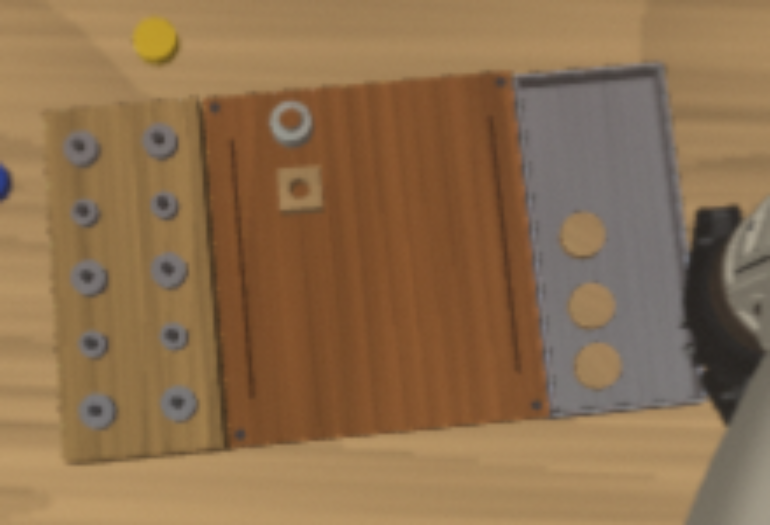

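Both last views show the three plugs flat in the tray, the part and setter where they were, and the gripper clear of everything.

```bash
python3 -c "
from h import *
print(arm.sign_off())"
```

```text
the job is handed in; nothing more can be done
None
```

All three plugs are in the scrap tray and the job is handed in. I swept them one at a time along the bed's y with the nearly shut fingertips, without pinching or lifting them. The robot's clock stood at about 18.7 s of the allowed 58 s.

- **Plugs:** the last wrist and top pictures show all three lying flat in the tray, with the gripper well clear above it.
- **Part and setter:** by eye in the last top picture, both stand where they were. The part measured 0–7 mm from its earlier readings, which is within the top camera's accuracy of roughly 2.4 mm per pixel and the network's scatter.
- **Failed check:** the last network query for the setter pointed at the jar, so the setter is confirmed only by eye.
- **Not checked:** I took no final look at the brush, jar and wrench. The arm stayed over or beside the bed and tray once it got there.
- **Forces:** the readings I saw stayed below about 2 N on each axis.

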